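# Stand the template square in the hinge jig and pin it

### The job

Without lifting it, push the foot of the leaning white acrylic template square along the walnut ledge until it drops into the jig's slot and stands upright; then slide it along the slot and press it gently but positively against the steel end stop. Finally draw the brass bolt fully towards the square by its upright post, so that the bolt's pin passes through the hole in the square, and let go.

Things in the scene. Friction and masses are not known exactly. Their poses are not given: they have to be found in the camera images.
- jig: Fixed hinge jig, origin at bench level (z 0); x points across the slot to the fence (away from the robot), y along the slot, z up. Walnut base 30 mm thick, x -80 to 80, y -145 to 125 mm. The flat ledge (x -80 to 22, top z 30) carries the square's foot
- slot (a point): Point on the slot floor at jig (26, 0, 14) mm. The slot runs along the jig's y through the whole base: x 22 to 30 mm (8 mm wide), 16 mm deep, between the ledge and the fence. To push the foot right up to it the hand must be tilted back (25 to 40 degrees), or its body strikes the square's upper part
- fence_top (a point): Middle of the aluminium fence's top front edge, at jig (30, 55, 100) mm. The fence is 15 mm thick (x 30 to 45), y -5 to 115 mm, z 30 to 100 mm. Beyond y -5 there is no fence, so a finger can reach the square's -y edge there. Two low braces and the bolt lie behind it
- stop: Steel end stop, a block 45 x 15 x 95 mm fixed across the +y end of the slot. Origin at its underside centre, at jig (12, 107.5, 14) mm; axes as the jig. Its face towards the square lies at jig y = 100 mm, z 14 to 109 mm
- square: Loose white acrylic square, 6 mm thick (own x), 120 wide (own y), 110 high (own z), 0.1 kg; origin mid bottom edge face. Starts leaning 25 deg away from the robot on the fence's top edge, foot on the ledge 33 mm before the fence, 15 to 35 mm short (-y) of the stop. Seated: origin at jig x about 27, z 14 mm; against the stop: y 40 mm
- hole (a point): Centre of the 14 mm round hole through the square (through along its x), 20 mm to +y of the square's middle and 61 mm above its bottom edge
- bolt (a joint): Travel of the sliding brass bolt, m: 0 = drawn back (pin end hidden 3 mm inside the fence), 0.026 = fully through (pin end at jig x 7 mm). It slides along the jig's -x and stays where it is left; takes about 2 N
- pin_end (a point): Centre of the free end of the bolt's 10 mm pin, at jig y 60, z 75 mm; x 33 mm while drawn back; axes as the jig
- post (a point): Point on the axis of the bolt's upright brass post behind the fence, at jig (95, 60, 105) mm while drawn back. The post is 12 mm thick, stands from z 67 to 122 mm, with an 18 mm ball on top reaching z 136 mm. Hook it from behind (+x side) and draw it towards -x, or pinch it
- caliper: Bystander: grey digital caliper lying flat beside the jig, 200 mm long (own x), 10 mm thick; origin at the underside centre of its beam
- pin_block: Bystander: brass hinge pin block 40 x 60 x 30 mm with two short upright pins; origin at its underside centre

How it is judged:
On the way, in this order (a step that is already met when the one before it is completed fails the run):
1. the square has dropped fully into the slot (its bottom on the slot floor, within 4 mm) and stands upright within 5 degrees (z of square in the frame of jig below 0.018 m and x of square in the frame of jig between 0.019 and 0.033 m and angle between square's own z axis and vertical below 0.1 rad), for 0.2 s.
2. still seated, the square is pressed against the steel end stop with 3 to 20 N for 0.3 s (all of step 1 and contact force between square and stop between 3 and 20 N), for 0.3 s.
3. the bolt is drawn fully home (at least 22 of its 26 mm) with its pin through the square's hole (value of joint bolt above 0.022 m and y of hole in the frame of pin_end between -0.003 and 0.003 m and z of hole in the frame of pin_end between -0.003 and 0.003 m), for 0.2 s.
At the end, for the whole second after the job is handed in: The square stands in the slot, bottom within 4 mm of the slot floor and upright within 5 degrees, within 3 mm of the end stop; the bolt is drawn at least 22 mm with its pin through the hole (hole centred on the pin within 3 mm); everything at rest and the robot touching nothing (all of step 1 and all of step 3 and y of square in the frame of jig between 0.037 and 0.042 m and x of hole in the frame of pin_end above 0.004 m and linear speed of square below 0.02 m/s).
It fails at once if the robot pushes the square with more than 25 N (contact force between the arm and square above 25 N).
It fails at once if the square is lifted: its bottom edge more than 25 mm above the ledge (height (world z) of square above 0.055 m).
It fails at once if the caliper or the brass pin block is shifted by more than 15 mm (distance of any of caliper, pin_block from where it was at the start of the episode above 0.015 m).
It also fails if it takes over 58 s, if anything falls off the work surface, if the arm or the gripper's body presses on something with over 40 N, if the wrist force passes 120 N, or if a joint passes its speed limit or range.

### The arm

A 7-joint arm with a two-finger parallel gripper is mounted at the origin on the work surface. World frame = base frame: x ahead of the robot, y to its left, z up, the work surface at z = 0. Lengths are in m, angles in rad, forces in N, time in s.
With the tool pointing down it reaches from about 0.4 to 0.85 m from the base axis. Payload 10.4 kg.
Tool frame: the origin (TCP) lies midway between the tips of the shut fingers; the grasp point (between the pads) lies 19 mm behind it; z points along the fingers, x is the direction in which the jaws open and shut, and the axes are right-handed (so a half turn about z gives the same grasp; the last joint's range is limited). The gripper opens to 85 mm and grips with 20 to 120 N. Pads are 22 mm wide; open, the fingers measure 114 mm over their backs; the gripper's body (76 mm by 85 mm) begins 54 mm behind the grasp point. The pads swing forward as they close: fully open they stand 13 mm farther back than shut.
Start: joints at [1.096, 0.332, -0.065, 1.46, 0.022, 1.35, -0.088], TCP at [0.273, -0.562, 0.231] pointing down, gripper open.
Joint ranges: [-2.6, 2.6], [-0.5, 2.12], [-1.47, 1.34], [0.16, 2.42], [-1.27, 4.41], [0.06, 2.06], [-2.6, 2.6]. Speed limits (rad/s): [2.22, 2.22, 2.79, 2.79, 3.14, 3.14, 3.14].

### API

Orientations are given as a unit quaternion [x, y, z, w].
In Python, from workcell import monitor, eyes, ticket, models gives the robot as it stands.
- The arm moves only by the tool servo_tool, never from a script. Its argument "motion" is a list of rows, each a list of 7 numbers: the opening, from 0 (shut) to 1 (fully open), then the shift along the tool's x, y, z in m, then the turn, a rotation vector about the tool's x, y, z in degrees. In form: [[fingers, tx, ty, tz, rx, ry, rz], ...]. A call has 1 to 20 rows; each row is the pose to reach, as a shift and turn from the pose commanded when the call began, along the tool's axes at that moment; what a row does not reach only later rows make up. A row lasts 1/8 s, in which the tool goes at most 62.5 mm and 10.7 degrees, less where a joint would pass 70% of its speed; a pose out of reach is approached as far as the arm can. A call with a gripper value outside its range is refused whole. The fingers move at their own pace and stop on an object; "grip_force" is the grip in N (left out, the last holds). Time passes only in rows, so rows that repeat a pose let the fingers close. It gives the time, the measured TCP pose, the force and the opening at its end, in the units of the state.
- monitor.get_obs(): the state, without advancing time (a new reading comes with each control period).
- eyes.camera(name): name is "side" or "top"; returns (picture, depth): 480x640x3 uint8, blue, green, red; 480x640 float32, m along the optical axis (not along the pixel's ray), 0 where there is no reading.
- eyes.camera_info(name): a dict with "intrinsics" (3x3 intrinsics, pixels), "extrinsics" (4x4, takes a point from world to camera coordinates). Camera axes: x right, y down, z forward; pixel columns grow to the right and rows downward; lengths in m; the calibration is good to about 2 mm. A picture is of the moment at which its call begins. camera_info takes no time and is no camera call.
- ticket.hand_in(): hands the job in, once; it reports no verdict.
Trained networks look in the newest picture that a camera, given by its name, has taken for a name from the list of things; names that differ only in an ending like _2 or _b are one class to them, and where a whole thing is asked for, a point or a joint stands for the part that bears it (a point fixed in the world has none). Each returns a list of dicts, best first, with "confidence" (0 to 1); they miss things now and then, are a little off and sometimes report something else, mostly with a low value. They report only what shows in the picture. A call takes as long as a camera call.
- models.boxes_of(camera, thing): "point" ([x, y, z] in m, in the coordinates of the camera as it stood for that picture, good to about 4 mm: the middle of the surface that is visible of it).
The state is a dict: "clock": time; "joint_pos": joint angles; "joint_velocities": joint speeds; "tau": joint torques, N m; "position": TCP position; "ee_rot": TCP orientation; "ft_force": force on the tool from outside, world axes, zero at the start; "torque": the same for the moment, N m; "grip_width": opening from 0.0 (shut) to 1.0 (fully open).
Only numpy, scipy, OpenCV 4.12 (cv2) and the standard library are available. Lean on these libraries where they do the work, as an engineer would, in place of code of your own. Each camera call takes 0.05 s, during which the arm holds its last target. There are 200 camera calls.

## Working session

There is one attempt and no reset: what is moved stays moved. The work goes in short steps, Python scripts to look and compute and a tool call to move; the robot and the scene stay as the last step left them, time stands still between calls to the robot, and variables do not carry over. Pictures are saved under pics/ and viewed, about 8 in all and at most 12, crops included, and the job is handed in when it is done.

Besides the shell and the picture viewer there is one more tool, called after "Emit:" by a JSON object that holds its "api" and its "payload". servo_tool: Moves the arm, as the interface text tells. Its arguments: {"type":"object","properties":{"motion":{"type":"array"},"grip_force":{"type":"number"}},"required":["motion"]}

```bash
mkdir -p pics; cat > h.py <<'E'
import numpy as np, cv2
from workcell import monitor, eyes, ticket, models
from scipy.spatial.transform import Rotation as R
def cap(n,f=None):
    im,d=eyes.camera(n)
    if f: cv2.imwrite('pics/'+f,im)
    return im,d
def cloud(n,d):
    c=eyes.camera_info(n);K=np.array(c['intrinsics']);E=np.array(c['extrinsics'])
    v,u=np.mgrid[:d.shape[0],:d.shape[1]]
    p=np.stack([(u-K[0,2])/K[0,0]*d,(v-K[1,2])/K[1,1]*d,d],-1)
    w=(p-E[:3,3])@E[:3,:3]; w[d<=0]=np.nan
    return w
def toW(n,p):
    E=np.array(eyes.camera_info(n)['extrinsics']); return (np.array(p)-E[:3,3])@E[:3,:3]
E
python3 - <<'E'
from h import *
np.set_printoptions(precision=4,suppress=True)
for n in('top','side'):
    im,d=cap(n,n+'0.png'); np.save(n+'0.npy',cloud(n,d))
    c=eyes.camera_info(n);E=np.array(c['extrinsics']);print(n,-E[:3,:3].T@E[:3,3],E[2,:3],c['intrinsics'])
    for t in('jig','stop','square','bolt','caliper','pin_block'):
        b=models.boxes_of(n,t); print(t,[(toW(n,x['point']),round(x['confidence'],2)) for x in b[:2]])
o=monitor.get_obs();print({k:np.array(v) for k,v in o.items()})
E
```

```text
top [0.4963 0.0106 0.9465] [ 0.1236 -0.0053 -0.9923] [[470.2749   0.     324.3974]
 [  0.     470.2749 233.1868]
 [  0.       0.       1.    ]]
jig [(array([ 0.5912, -0.0785,  0.0346]), 0.88)]
stop [(array([0.5699, 0.0495, 0.1086]), 0.67)]
square [(array([ 0.612 , -0.0347,  0.0931]), 0.89)]
bolt [(array([0.657 , 0.0259, 0.0872]), 0.66)]
caliper [(array([ 0.6255, -0.261 ,  0.0009]), 0.72)]
pin_block [(array([0.5838, 0.1238, 0.0332]), 0.84)]
side [0.4956 0.7346 0.6741] [ 0.1297 -0.7706 -0.624 ] [[608.7219   0.     312.5531]
 [  0.     608.7219 247.9103]
 [  0.       0.       1.    ]]
jig [(array([0.5815, 0.0164, 0.0281]), 0.87)]
stop [(array([0.5656, 0.052 , 0.0735]), 0.75), (array([ 0.6126, -0.0329,  0.105 ]), 0.22)]
square [(array([ 0.6086, -0.0318,  0.1055]), 0.62)]
bolt [(array([0.6568, 0.0369, 0.0912]), 0.66)]
caliper [(array([ 0.626 , -0.2561, -0.0015]), 0.63), (array([0.659 , 0.0351, 0.0899]), 0.26)]
pin_block [(array([0.5801, 0.1443, 0.0317]), 0.76), (array([0.6589, 0.0346, 0.0882]), 0.64)]
{'clock': array(0.7), 'joint_pos': array([ 1.0964,  0.3322, -0.0647,  1.4601,  0.0216,  1.3499, -0.0885]), 'joint_velocities': array([ 0.0017, -0.0016, -0.0002,  0.0017,  0.0013, -0.0021,  0.0004]), 'tau': array([  0.0004, -62.5103,   0.0498, -39.1774,   0.0166,   0.0017,
         0.    ]), 'position': array([ 0.2729, -0.5623,  0.2313]), 'ee_rot': array([ 0.8475, -0.5308,  0.    ,  0.    ]), 'ft_force': array([ 1.2323, -0.1229, -0.5382]), 'torque': array([-0.0292,  0.0098,  0.0505]), 'grip_width': array(1.0017)}
```

View pics/top0.png

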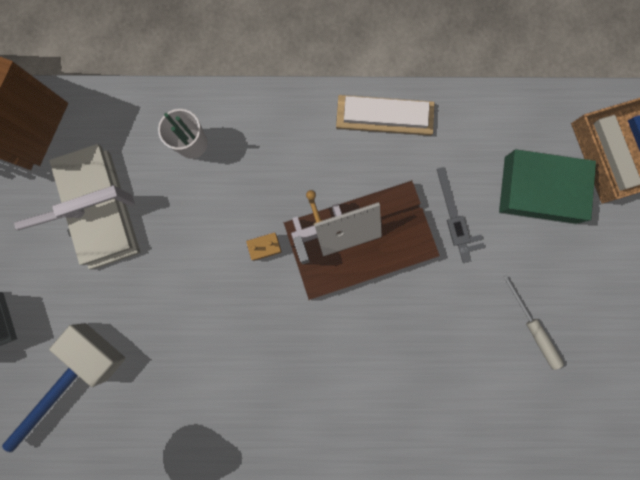

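View pics/side0.png

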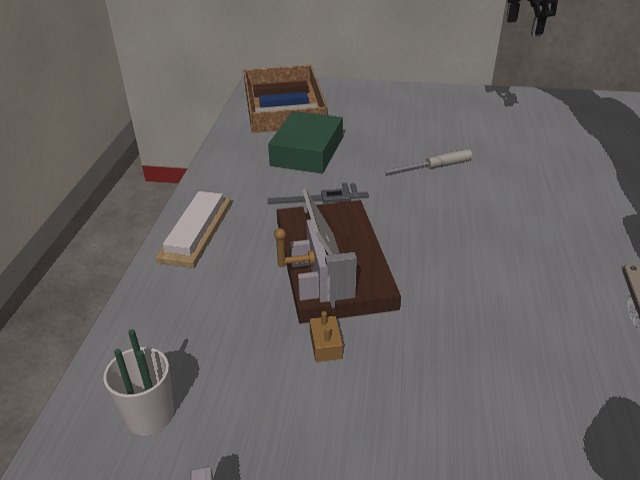

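The top view shows the jig yawed roughly 15° (stop at about px (300,240), post ball at (311,196), square at (348,232)). The caliper is on the right and the pin block on the left. Next I'll fit the poses from the depth clouds.

```bash
python3 - <<'E'
from h import *
np.set_printoptions(precision=4,suppress=True)
T=np.load('top0.npy').reshape(-1,3);S=np.load('side0.npy').reshape(-1,3)
near=lambda P:P[(np.abs(P[:,0]-.59)<.2)&(np.abs(P[:,1]+.07)<.22)&np.isfinite(P[:,2])]
T,S=near(T),near(S)
for n,P in(('top',T),('side',S)):
    print(n,'table z',np.median(P[P[:,2]<.01][:,2]))
    m=P[(abs(P[:,2]-.03)<.005)&(P[:,1]<.08)]
    print(len(m),np.median(m[:,2]),cv2.minAreaRect((m[:,:2]*1000).astype(np.float32)))
# jig yaw: fit with outline incl. walnut + all above
from scipy.optimize import minimize
a=None
def tj(P,x,y,a): 
    c,s=np.cos(a),np.sin(a);d=P[:,:2]-[x,y]
    return np.c_[d[:,0]*c+d[:,1]*s,-d[:,0]*s+d[:,1]*c,P[:,2]]
for n,P in(('top',T),('side',S)):
    m=P[(abs(P[:,2]-.03)<.005)&(P[:,1]<.08)]
    (cx,cy),wh,an=cv2.minAreaRect((m[:,:2]*1000).astype(np.float32))
    a=np.radians(an if an<45 else an-90)
    # center of rect is jig (0,-10)
    x=cx/1e3-.010*np.sin(a); y=cy/1e3+.010*np.cos(a)
    J=tj(P,x,y,a); print(n,'jig',x,y,np.degrees(a))
    sel=J[(J[:,2]>.102)&(J[:,1]>.085)&(J[:,0]<.06)];print(' stop top',sel.min(0),sel.max(0),len(sel)) # x -10.5..34.5,y100..115
    sel=J[(J[:,2]>.1)&(J[:,0]>.07)];print(' ball',sel.min(0) if len(sel) else 0,sel.max(0) if len(sel) else 0) # y 60,x95
    sel=J[(abs(J[:,2]-.1)<.003)&(J[:,0]>.025)&(J[:,0]<.055)];print(' fence top',np.percentile(sel,[2,98],axis=0)) 
    sq=J[(J[:,2]>.04)&(J[:,0]<.029)&(J[:,1]<.09)&(J[:,1]>-.08)];print(' square',np.percentile(sq,[1,50,99],axis=0),len(sq))
    A=np.c_[sq[:,1:],np.ones(len(sq))];co=np.linalg.lstsq(A,sq[:,0],rcond=None)[0];print(' plane x=ay+bz+c',co)
E
```

```text
top table z 0.0004899069029563557
8031 0.030404563858039614 ((599.267578125, -65.99038696289062), (160.5301971435547, 270.5411376953125), 18.643665313720703)
side table z -0.0009120171473270004
5869 0.028998521743611047 ((595.865234375, -66.30751037597656), (160.7510986328125, 276.3279724121094), 18.57451629638672)
top jig 0.5960707629828176 -0.05651513641492552 18.643665313720703
 stop top [-0.0106  0.0862  0.1021] [0.0445 0.1152 0.1129] 230
 ball [0.0856 0.0519 0.1024] [0.1032 0.0686 0.1378]
 fence top [[ 0.0251 -0.0097  0.0973]
 [ 0.0445  0.1136  0.1027]]
 square [[-0.0047 -0.0471  0.041 ]
 [ 0.013   0.0115  0.0786]
 [ 0.0287  0.0705  0.1137]] 1403
 plane x=ay+bz+c [ 0.0027  0.4628 -0.0234]
side jig 0.5926798570298958 -0.05682840856360551 18.57451629638672
 stop top [-0.0099  0.0987  0.1021] [0.0348 0.1175 0.11  ] 284
 ball [0.0867 0.0528 0.1001] [0.1036 0.0691 0.1362]
 fence top [[ 0.0263 -0.0013  0.0972]
 [ 0.0452  0.1158  0.1018]]
 square [[-0.003  -0.0467  0.0427]
 [ 0.0168  0.0131  0.0846]
 [ 0.0286  0.0721  0.1105]] 416
 plane x=ay+bz+c [ 0.0137  0.4689 -0.0228]
```

```bash
cat >> h.py <<'E'
JX,JY,JA=0.5945,-0.0567,np.radians(18.6)
RJ=R.from_euler('z',JA)
R0=R.from_matrix(np.array([[0,-1,0],[-1,0,0],[0,0,-1]]).T) # tool x=-jig y, tool y=-jig x, z down
def pose(): 
    o=monitor.get_obs(); return np.array(o['position']),R.from_quat(o['ee_rot']),o
def j2w(p): return RJ.apply(np.array(p)/1000)+[JX,JY,0]
def w2j(p): return RJ.inv().apply(np.array(p)-[JX,JY,0])*1000
def plan(*targets):
    "targets: (jig mm xyz, tilt about jig y deg (+=tip to +x), tilt about jig x (+=tip to +y))"
    p,q,o=pose(); print('at jig',w2j(p).round(1),'f_jig',RJ.inv().apply(o['ft_force']).round(1),'t',o['clock'])
    for t,ty,tx in targets:
        Rt=RJ*R.from_euler('y',-ty,degrees=True)*R.from_euler('x',tx,degrees=True)*R0
        print(t,'->',q.inv().apply(j2w(t)-p).round(4),(q.inv()*Rt).as_rotvec(degrees=True).round(1))
E
python3 - <<'E'
from h import *
plan(([-90,12,200],0,0),([-90,12,140],35,0),([-35,12.5,38],35,0))
Rt=RJ*R.from_euler('y',-35,degrees=True)*R0
print(RJ.inv().apply(Rt.as_matrix().T).round(2))
E
```

```text
at jig [-466.1 -376.6  231.3] f_jig [ 1.1 -0.5 -0.5] t 0.7
[-90, 12, 200] -> [-0.3378 -0.4223  0.0313] [ 0.  -0.   7.3]
[-90, 12, 140] -> [-0.3378 -0.4223  0.0913] [35.   2.2  7.1]
[-35, 12.5, 38] -> [-0.3313 -0.477   0.1933] [35.   2.2  7.1]
[[ 0.   -1.    0.  ]
 [-0.82 -0.   -0.57]
 [ 0.57  0.   -0.82]]
```

Emit:
{"api": "servo_tool", "payload": {"motion": [[0.5,-0.04,-0.05,0.0,4,0,1],[0.5,-0.08,-0.1,0.0,8,1,2],[0.5,-0.12,-0.15,0.02,12,1,3],[0.5,-0.16,-0.2,0.03,18,1,4],[0.5,-0.2,-0.25,0.04,22,2,5],[0.5,-0.24,-0.3,0.06,28,2,6],[0.5,-0.28,-0.35,0.08,32,2,7],[0.5,-0.32,-0.4,0.09,35,2.2,7.1],[0.5,-0.338,-0.422,0.091,35,2.2,7.1],[0.5,-0.338,-0.422,0.091,35,2.2,7.1],[0.5,-0.338,-0.422,0.091,35,2.2,7.1]]}}

```text
clock: 2.08
position: [0.505, -0.0743, 0.1405]
ee_rot: [0.774, -0.557, 0.176, -0.245]
ft_force: [0.0, -0.4, 0.7]
grip_width: 0.499
```

```bash
python3 - <<'E'
from h import *
plan(([-45,12.5,38],35,0),([-35,12.5,38],35,0),([-12,12.5,38],35,0),([15,12.5,38],35,0))
E
```

```text
at jig [-90.4  11.8 140.5] f_jig [-0.1 -0.4  0.7] t 2.075
[-45, 12.5, 38] -> [-0.0007  0.0217  0.11  ] [-0.1 -0.  -0. ]
[-35, 12.5, 38] -> [-0.0007  0.0135  0.1158] [-0.1 -0.  -0. ]
[-12, 12.5, 38] -> [-0.0007 -0.0053  0.129 ] [-0.1 -0.  -0. ]
[15, 12.5, 38] -> [-0.0007 -0.0274  0.1445] [-0.1 -0.  -0. ]
```

Emit:
{"api": "servo_tool", "payload": {"motion": [[0.5,0,0.011,0.055,0,0,0],[0.5,-0.001,0.022,0.1,0,0,0],[0.5,-0.001,0.022,0.11,0,0,0],[0.5,-0.001,0.018,0.113,0,0,0],[0.5,-0.001,0.0095,0.119,0,0,0],[0.5,-0.001,0.0055,0.1215,0,0,0],[0.5,-0.001,0.0055,0.1215,0,0,0]]}}

```text
clock: 2.95
position: [0.5672, -0.0526, 0.039]
ee_rot: [0.774, -0.556, 0.177, -0.245]
ft_force: [-0.2, 0.7, 0.4]
grip_width: 0.503
```

```bash
python3 - <<'E'
from h import *
im,d=cap('side'); cv2.imwrite('pics/s1.png',cv2.resize(im[150:330,220:460],None,fx=3,fy=3))
plan(([-12,12.5,38],35,0),([15,12.5,38],35,0))
E
```

```text
at jig [-25.   12.8  38.6] f_jig [-0.4  0.1 -0.5] t 3.0
[-12, 12.5, 38] -> [ 0.0003 -0.0103  0.008 ] [-0.1 -0.  -0. ]
[15, 12.5, 38] -> [ 0.0002 -0.0324  0.0235] [-0.1 -0.  -0. ]
```

View pics/s1.png

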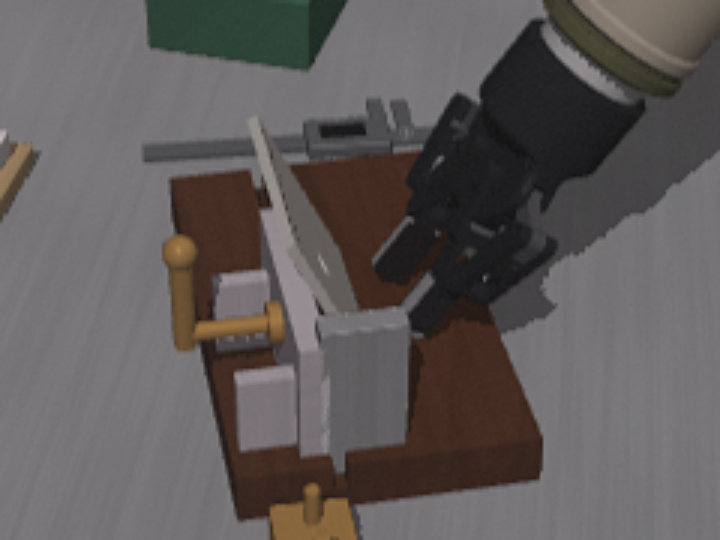

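The side crop shows both open fingertips just short of the square's foot (crop px (385,270) and (420,315)), with nothing yet in contact. Pushing now.

Emit:
{"api": "servo_tool", "payload": {"motion": [[0.5,0,-0.003,0.002,0,0,0],[0.5,0,-0.0055,0.004,0,0,0],[0.5,0,-0.008,0.0057,0,0,0],[0.5,0,-0.0105,0.0074,0,0,0],[0.5,0,-0.013,0.009,0,0,0],[0.5,0,-0.0155,0.0108,0,0,0],[0.5,0,-0.018,0.0126,0,0,0],[0.5,0,-0.0205,0.0144,0,0,0]]}}

```text
clock: 4.0
position: [0.5904, -0.0442, 0.0376]
ee_rot: [0.774, -0.557, 0.175, -0.245]
ft_force: [-1.0, -0.0, -0.7]
grip_width: 0.501
```

Emit:
{"api": "servo_tool", "payload": {"motion": [[0.5,0,-0.0016,0.0011,0,0,0],[0.5,0,-0.0033,0.0023,0,0,0],[0.5,0,-0.0049,0.0034,0,0,0],[0.5,0,-0.0066,0.0046,0,0,0]]}}

```text
clock: 4.5
position: [0.598, -0.0416, 0.0377]
ee_rot: [0.774, -0.557, 0.176, -0.245]
ft_force: [-1.4, -0.7, -0.1]
grip_width: 0.501
```

```bash
cat > sq.py <<'E'
from h import *
np.set_printoptions(precision=1,suppress=True)
plan()
for n in('top','side'):
    im,d=cap(n); J=(cloud(n,d).reshape(-1,3)-[JX,JY,0]); J=RJ.inv().apply(J)*1000
    c=im.reshape(-1,3).astype(int); 
    m=(J[:,2]>45)&(J[:,0]>-10)&(J[:,0]<60)&(J[:,1]<95)&(J[:,1]>-80)&(c.min(1)>90)
    s=J[m]; hi=s[s[:,2]>104]
    print(n,'hi',np.percentile(hi,[2,50,98],axis=0).tolist() if len(hi) else 0, 'all ymin/max',np.percentile(s[:,1],[1,99]))
    cv2.imwrite('pics/last_%s.png'%n,cv2.resize(im[150:330,220:460] if n=='side' else im[160:320,250:460],None,fx=3,fy=3))
E
python3 sq.py
```

```text
at jig [ 8.1 13.2 37.7] f_jig [-1.5 -0.2 -0.1] t 4.5
top hi [[25.922472067531427, -44.85262275336803, 105.49640201787462], [31.471612996968602, 12.248419769913701, 131.70981991427823], [38.56363996316125, 68.86449966487042, 141.12691031881164]] all ymin/max [-45.1  91.6]
side hi [[26.410267688754953, -45.69833442254664, 107.31054146019976], [32.22406123081478, 34.96652803680644, 136.94148861798578], [35.47820507168765, 73.05309238467669, 139.20081154642313]] all ymin/max [-43.2  92.6]
```

View pics/last_side.png

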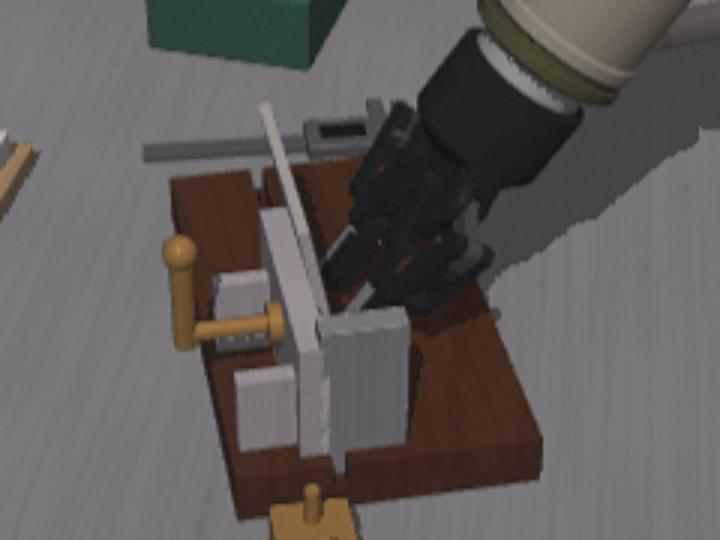

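The square is now nearly upright, with its top at z≈140 and crop px (265,105), so its foot is close to the slot edge. I'll push on in small steps.

Emit:
{"api": "servo_tool", "payload": {"motion": [[0.5,0,-0.0012,0.0009,0,0,0],[0.5,0,-0.0025,0.0017,0,0,0],[0.5,0,-0.0037,0.0026,0,0,0],[0.5,0,-0.0049,0.0034,0,0,0],[0.5,0,-0.0049,0.0034,0,0,0],[0.5,0,-0.0049,0.0034,0,0,0]]}}

```text
clock: 5.35
position: [0.6037, -0.0397, 0.0378]
ee_rot: [0.774, -0.557, 0.176, -0.245]
ft_force: [-0.3, -0.3, -0.1]
grip_width: 0.501
```

```bash
python3 sq.py
```

```text
at jig [14.1 13.2 37.8] f_jig [-0.4 -0.2 -0.1] t 5.35
top hi [[26.207877597297188, -45.69064449356151, 105.88403625820324], [30.233173566629883, 15.261363206577002, 139.36764735696556], [34.69215120332113, 69.79712209284443, 142.87010579742176]] all ymin/max [-45.7  92.8]
side hi [[24.612574678666604, -43.35837634401298, 107.1416479531706], [28.370789837390937, 37.77993089791819, 138.03449693940385], [31.55365174759208, 72.88268574813112, 140.22971960265]] all ymin/max [-42.1  92. ]
```

Emit:
{"api": "servo_tool", "payload": {"motion": [[0.5,0,-0.0008,0.0006,0,0,0],[0.5,0,-0.0016,0.0011,0,0,0],[0.5,0,-0.0025,0.0017,0,0,0],[0.5,0,-0.0033,0.0023,0,0,0],[0.5,0,-0.0033,0.0023,0,0,0]]}}

```text
clock: 6.08
position: [0.6076, -0.0384, 0.0379]
ee_rot: [0.774, -0.557, 0.176, -0.245]
ft_force: [-0.5, 0.2, -0.2]
grip_width: 0.501
```

```bash
python3 sq.py
```

```text
at jig [18.2 13.2 37.9] f_jig [-0.4  0.4 -0.2] t 6.075
top hi [[25.00943673939069, -46.21415159342941, 106.33077190014176], [27.36657633778105, 13.236188118721891, 123.8783308740876], [30.973815471462064, 69.37313476473837, 127.2574390445134]] all ymin/max [-45.6  93. ]
side hi [[22.543131609403847, -47.2399460342203, 106.96599951534579], [25.432594005778206, 26.951491991948785, 122.61762696220163], [28.219121647565938, 72.76196576090106, 124.70375275787713]] all ymin/max [-43.7  93.2]
```

Emit:
{"api": "servo_tool", "payload": {"motion": [[0.5,0,-0.0008,0.0006,0,0,0],[0.5,0,-0.0016,0.0011,0,0,0],[0.5,0,-0.0016,0.0011,0,0,0]]}}

```text
clock: 6.55
position: [0.6083, -0.0382, 0.0373]
ee_rot: [0.774, -0.557, 0.175, -0.244]
ft_force: [-11.4, -2.3, 8.1]
grip_width: 0.5
```

Emit:
{"api": "servo_tool", "payload": {"motion": [[0.5,0,0.01,-0.007,0,0,0],[0.5,0,0.04,-0.03,0,0,0],[0.0,0,0.05,-0.08,0,0,0],[0.0,0,0.05,-0.12,0,0,0],[0.0,0,0.05,-0.12,0,0,0]]}}

```text
clock: 7.18
position: [0.5054, -0.0746, 0.1098]
ee_rot: [0.774, -0.557, 0.178, -0.244]
ft_force: [0.1, -0.3, 0.5]
grip_width: 0.001
```

```bash
cat >> sq.py <<'E'
    f=J[(J[:,2]>60)&(J[:,0]>10)&(J[:,0]<29)&(J[:,1]>-40)&(J[:,1]<65)]
    if len(f)>50:
        A=np.c_[f[:,1:],np.ones(len(f))];co=np.linalg.lstsq(A,f[:,0],rcond=None)[0];print(' plane x=ay+bz+c',co.round(3),len(f))
E
python3 sq.py; python3 - <<'E'
from h import *
plan(([20,-80,170],0,0),([27,-80,150],0,25),([27,-80,45],0,25),([27,-65,45],0,25))
E
```

```text
at jig [-90.1  11.5 109.8] f_jig [-0.  -0.3  0.5] t 7.175
top hi [[25.025079701086995, -46.35069237974494, 106.37882829106832], [27.306387887337237, 12.666564120004384, 123.84828113839816], [31.34028399849013, 69.36453656258817, 127.0624140643501]] all ymin/max [-45.7  93.1]
 plane x=ay+bz+c [ 0.   0.  23.1] 350
side hi [[22.476600151596884, -45.48837864522106, 106.07536237692231], [25.59685550357343, 28.027996928379594, 122.58300870380928], [28.479068871877935, 72.43144132320393, 124.4137802480434]] all ymin/max [-41.4  92.9]
 plane x=ay+bz+c [ 0.  -0.1 38.8] 316
at jig [-89.7  12.9 107.6] f_jig [-0.3  0.1 -0.4] t 7.275
[20, -80, 170] -> [ 0.0928 -0.1257  0.0121] [-35.1  -0.1  -0. ]
[27, -80, 150] -> [ 0.0928 -0.1199  0.0325] [-34.5 -24.3   7.6]
[27, -80, 45] -> [ 0.0927 -0.0595  0.1184] [-34.5 -24.3   7.6]
[27, -65, 45] -> [ 0.0777 -0.0595  0.1184] [-34.5 -24.3   7.6]
```

View pics/last_top.png

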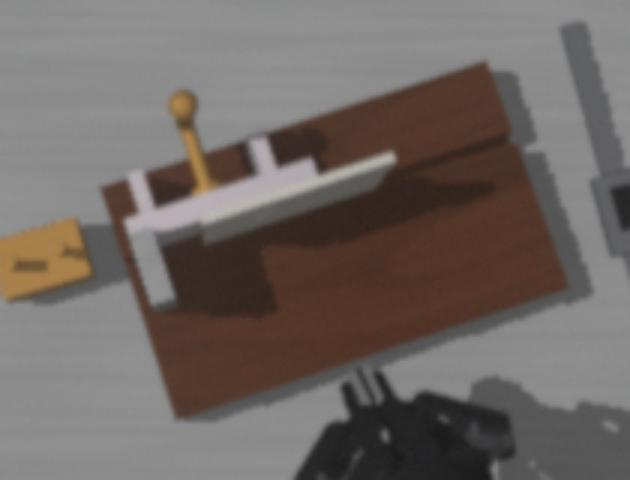

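The square stands seated, flush with the fence (crop px (205,230)–(395,155)), with a gap left to the stop. Next I'll go round to its -y edge.

Emit:
{"api": "servo_tool", "payload": {"motion": [[0,0.03,-0.03,-0.02,-8,-6,2],[0,0.06,-0.06,-0.01,-16,-12,4],[0,0.08,-0.09,0.01,-24,-18,6],[0,0.093,-0.12,0.0325,-32,-23,7.6],[0,0.093,-0.12,0.0325,-34.5,-24.3,7.6],[0,0.093,-0.09,0.075,-34.5,-24.3,7.6],[0,0.093,-0.06,0.118,-34.5,-24.3,7.6],[0,0.093,-0.06,0.118,-34.5,-24.3,7.6],[0,0.093,-0.06,0.118,-34.5,-24.3,7.6]]}}

```text
clock: 8.4
position: [0.6465, -0.1232, 0.0463]
ee_rot: [0.793, -0.569, -0.176, -0.127]
ft_force: [-0.4, -0.4, 0.8]
grip_width: 0.003
```

```bash
python3 - <<'E'
from h import *
plan(([27,-63,45],0,25),([27,-35,45],0,25))
E
```

```text
at jig [ 28.  -79.6  46.3] f_jig [-0.5 -0.3  0.8] t 8.4
[27, -63, 45] -> [-0.0145  0.001   0.0083] [-0.1  0.1  0.1]
[27, -35, 45] -> [-0.0398  0.001   0.0202] [-0.1  0.1  0.1]
```

Emit:
{"api": "servo_tool", "payload": {"motion": [[0,-0.006,0.001,0.003,0,0,0],[0,-0.012,0.001,0.006,0,0,0],[0,-0.016,0.001,0.008,0,0,0],[0,-0.02,0.001,0.01,0,0,0],[0,-0.024,0.001,0.0115,0,0,0],[0,-0.028,0.001,0.0135,0,0,0],[0,-0.031,0.001,0.015,0,0,0],[0,-0.034,0.001,0.0165,0,0,0]]}}

```text
clock: 9.4
position: [0.6324, -0.0881, 0.0445]
ee_rot: [0.793, -0.569, -0.177, -0.127]
ft_force: [1.1, -1.9, 0.8]
grip_width: -0.004
```

```bash
python3 sq.py
```

```text
at jig [ 25.9 -41.9  44.5] f_jig [ 0.4 -2.1  0.8] t 9.4
top hi [[24.73946648811334, -49.154904126672484, 110.74901468720005], [27.25143594382753, 21.752537952842914, 124.61921277473907], [30.99389068154213, 89.02365227237895, 157.78451901931413]] all ymin/max [-48.8  93.3]
 plane x=ay+bz+c [ 0.  -0.  24.8] 428
side hi [[22.51802330918236, -22.07446756849039, 106.52078418187482], [25.504331911849473, 49.323103088596326, 122.7567241125303], [28.352775956186505, 93.85642404978952, 124.69674489619992]] all ymin/max [-47.   93.9]
 plane x=ay+bz+c [ 0.1 -0.  29.2] 538
```

Emit:
{"api": "servo_tool", "payload": {"motion": [[0,-0.0015,0,0.0007,0,0,0],[0,-0.003,0,0.0014,0,0,0],[0,-0.0045,0,0.0021,0,0,0],[0,-0.0045,0,0.0021,0,0,0]]}}

```text
clock: 10.0
position: [0.6308, -0.0833, 0.0445]
ee_rot: [0.793, -0.569, -0.177, -0.127]
ft_force: [0.1, -0.1, 0.6]
grip_width: -0.002
```

Emit:
{"api": "servo_tool", "payload": {"motion": [[0,-0.001,0,0.0005,0,0,0],[0,-0.001,0,0.0005,0,0,0]]}}

```text
clock: 10.25
position: [0.6305, -0.0825, 0.0445]
ee_rot: [0.793, -0.569, -0.177, -0.127]
ft_force: [-0.2, -0.1, -0.3]
grip_width: 0.001
```

Emit:
{"api": "servo_tool", "payload": {"motion": [[0,-0.001,0,0.0005,0,0,0],[0,-0.002,0,0.001,0,0,0],[0,-0.002,0,0.001,0,0,0]]}}

```text
clock: 10.62
position: [0.6299, -0.0808, 0.0445]
ee_rot: [0.793, -0.57, -0.176, -0.127]
ft_force: [1.5, -2.5, 0.0]
grip_width: -0.002
```

```bash
python3 sq.py
```

```text
at jig [ 25.9 -34.2  44.5] f_jig [ 0.6 -2.8  0. ] t 10.625
top hi [[24.752696246521356, -42.454680371227774, 108.71906252760178], [27.285186205432304, 28.219386381365418, 124.47989066532857], [31.044545801675802, 91.88690633613132, 158.7034667782669]] all ymin/max [-42.   93.3]
 plane x=ay+bz+c [ 0.1  0.  22.4] 441
side hi [[15.808260698061302, -79.83283254403513, 120.85386018345481], [25.416835043032282, 26.132330311910263, 123.11825610423696], [35.032999045883095, 91.80091902739723, 247.6673270738701]] all ymin/max [-79.7  93.8]
 plane x=ay+bz+c [ 0.1 -0.  28.9] 559
```

Emit:
{"api": "servo_tool", "payload": {"motion": [[0,-0.0005,0,0.0002,0,0,0],[0,-0.0009,0,0.0004,0,0,0],[0,-0.0009,0,0.0004,0,0,0]]}}

```text
clock: 11.1
position: [0.6298, -0.0808, 0.0446]
ee_rot: [0.793, -0.57, -0.176, -0.127]
ft_force: [2.1, -5.5, 0.9]
grip_width: 0.001
```

Emit:
{"api": "servo_tool", "payload": {"motion": [[0,-0.0004,0,0.0002,0,0,0],[0,-0.0008,0,0.0004,0,0,0],[0,-0.0008,0,0.0004,0,0,0],[0,-0.0008,0,0.0004,0,0,0],[0,-0.0008,0,0.0004,0,0,0],[0,-0.0008,0,0.0004,0,0,0]]}}

```text
clock: 11.85
position: [0.6298, -0.0807, 0.0446]
ee_rot: [0.793, -0.57, -0.175, -0.126]
ft_force: [2.6, -8.3, 0.4]
grip_width: 0.002
```

```bash
python3 sq.py
```

```text
at jig [ 25.8 -34.   44.6] f_jig [-0.2 -8.7  0.4] t 11.85
top hi [[24.59716139260021, -42.01188012643765, 109.41320413244802], [27.221991166732753, 28.11587204423943, 124.4979500281351], [30.999890327457635, 91.9144877713378, 158.371312447849]] all ymin/max [-41.7  93.3]
 plane x=ay+bz+c [ 0.1  0.  22. ] 439
side hi [[16.74261417235203, -79.87238792557493, 120.98050734340123], [25.344864247708387, 23.222568589655985, 123.26898514862359], [32.80902953350342, 90.64990252116822, 247.24315635711645]] all ymin/max [-79.7  93.2]
 plane x=ay+bz+c [ 0.1 -0.1 29.6] 576
```

View pics/last_side.png

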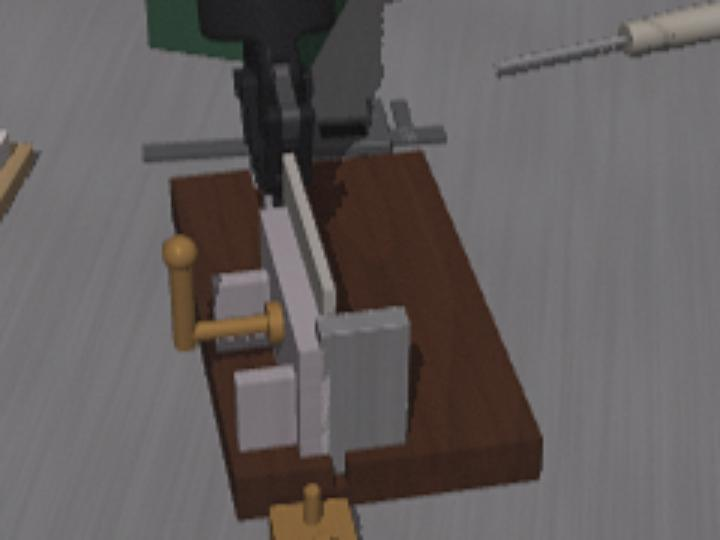

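The square is stalled against the stop at about 8.7 N, and the TCP is at y -34 as predicted. I'll back away, then go over and behind the post.

Emit:
{"api": "servo_tool", "payload": {"motion": [[0,0.005,0,-0.002,0,0,0],[0,0.03,0,-0.014,0,0,0],[0,0.05,0,-0.07,0,0,0],[0,0.07,0,-0.13,0,0,0],[0,0.07,0,-0.15,0,0,0],[0,0.07,0,-0.15,0,0,0]]}}

```text
clock: 12.7
position: [0.6705, -0.1992, 0.1516]
ee_rot: [0.793, -0.569, -0.176, -0.127]
ft_force: [0.3, 1.3, -1.1]
grip_width: -0.001
```

```bash
python3 sq.py; python3 - <<'E'
from h import *
plan(([125,0,215],0,0),([125,60,200],0,0),([125,60,97],0,0))
im=cv2.imread('pics/last_top.png');cv2.imwrite('pics/t5.png',im)
E
```

```text
at jig [  26.6 -159.3  151.6] f_jig [ 0.7  1.2 -1.1] t 12.7
top hi [[24.845468746958083, -16.79615325780819, 108.6100361662566], [27.295021277679364, 38.481509901928064, 123.82525540283406], [31.11867475035167, 92.24032640765795, 126.95558257740622]] all ymin/max [-16.4  93.4]
 plane x=ay+bz+c [ 0.   0.  22.4] 288
side hi [[22.49761184052008, -17.151888901459802, 120.82605667610643], [25.48691635867838, 41.289285597071654, 122.88075146463959], [28.26679282263053, 93.09151294888976, 125.30485555523789]] all ymin/max [-15.8  93.4]
 plane x=ay+bz+c [ 0.  -0.1 40.7] 261
at jig [  26.  -157.3  149.3] f_jig [-0.4  0.6 -0.4] t 12.8
[125, 0, 215] -> [-0.1702 -0.0992  0.0074] [ 0.1 25.2  0.1]
[125, 60, 200] -> [-0.2181 -0.0994  0.0465] [ 0.1 25.2  0.1]
[125, 60, 97] -> [-0.1742 -0.0995  0.1397] [ 0.1 25.2  0.1]
```

View pics/t5.png

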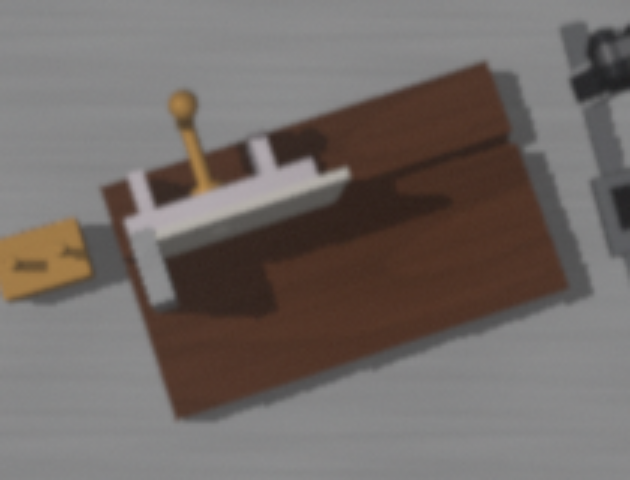

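The square's end meets the stop in this view. Moving behind the post.

Emit:
{"api": "servo_tool", "payload": {"motion": [[0,-0.03,-0.03,-0.02,0,4,0],[0,-0.07,-0.06,-0.02,0,9,0],[0,-0.11,-0.09,-0.015,0,16,0],[0,-0.15,-0.099,0.0,0,23,0],[0,-0.17,-0.099,0.007,0,25,0],[0,-0.218,-0.099,0.046,0,25.2,0],[0,-0.218,-0.099,0.046,0,25.2,0],[0,-0.196,-0.099,0.093,0,25.2,0],[0,-0.174,-0.099,0.139,0,25.2,0],[0,-0.174,-0.099,0.139,0,25.2,0],[0,-0.174,-0.099,0.139,0,25.2,0]]}}

```text
clock: 14.18
position: [0.6949, 0.0382, 0.1002]
ee_rot: [0.812, -0.583, 0.001, -0.0]
ft_force: [-0.3, -0.9, 1.0]
grip_width: -0.002
```

```bash
python3 sq.py; python3 - <<'E'
from h import *
plan(([113,60,97],0,0),([86,60,97],0,0))
E
```

```text
at jig [125.5  57.9 100.2] f_jig [-0.6 -0.7  1. ] t 14.175
top hi [[-8.673147096605094, 21.897990896681023, 500.02126724833363], [24.72919775066026, 68.31723715383195, 531.2265218395637], [58.7679854442555, 94.00272602012643, 546.2529863731118]] all ymin/max [19.5 94.6]
 plane x=ay+bz+c [  0.5  -0.8 404.3] 777
side hi [[22.403850157755024, -16.069623641916525, 120.70705902945346], [25.665559267149433, 40.201680910431214, 122.8669026916214], [28.319303523967196, 93.36452724867772, 124.61807047972115]] all ymin/max [-13.9  94. ]
 plane x=ay+bz+c [ 0.  -0.1 41.2] 259
at jig [126.2  57.6 101.3] f_jig [-0.5  0.6 -1. ] t 14.275
[113, 60, 97] -> [-0.0024  0.0132  0.0043] [-0.2 -0.1  0. ]
[86, 60, 97] -> [-0.0024  0.0402  0.0042] [-0.2 -0.1  0. ]
```

View pics/last_side.png

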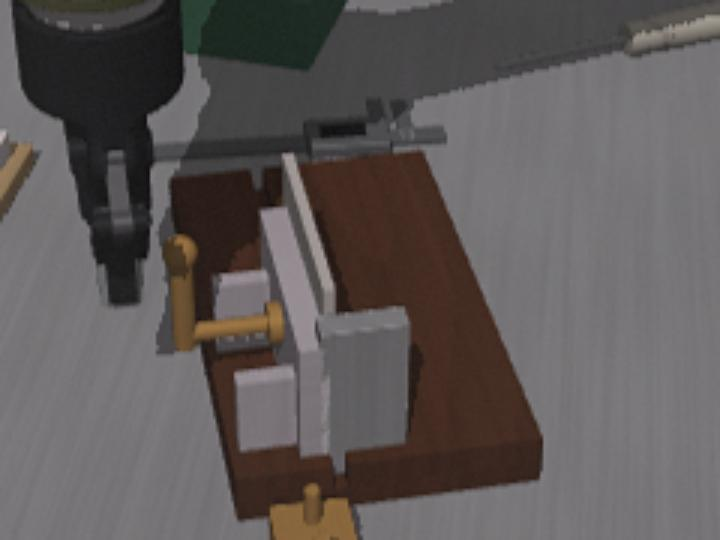

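The fingers are behind the post at crop px (122,290) with the ball at (180,255), so the bolt can be drawn.

Emit:
{"api": "servo_tool", "payload": {"motion": [[0,-0.001,0.005,0.004,0,0,0],[0,-0.0024,0.01,0.005,0,0,0],[0,-0.0024,0.013,0.005,0,0,0],[0,-0.0024,0.016,0.005,0,0,0],[0,-0.0024,0.019,0.005,0,0,0],[0,-0.0024,0.022,0.005,0,0,0],[0,-0.0024,0.025,0.005,0,0,0],[0,-0.0024,0.025,0.005,0,0,0]]}}

```text
clock: 15.28
position: [0.6696, 0.0319, 0.0935]
ee_rot: [0.812, -0.583, 0.001, 0.001]
ft_force: [1.0, 0.4, 1.5]
grip_width: 0.001
```

```bash
python3 - <<'E'
from h import *
plan(([86,60,97],0,0))
E
```

```text
at jig [99.5 60.1 93.5] f_jig [1.  0.  1.5] t 15.275
[86, 60, 97] -> [ 0.0001  0.0135 -0.0035] [ 0.  -0.1  0. ]
```

Emit:
{"api": "servo_tool", "payload": {"motion": [[0,0,0.002,0,0,0,0],[0,0,0.004,0,0,0,0],[0,0,0.006,0,0,0,0],[0,0,0.008,0,0,0,0],[0,0,0.008,0,0,0,0]]}}

```text
clock: 15.9
position: [0.6621, 0.0295, 0.0935]
ee_rot: [0.812, -0.583, 0.001, 0.001]
ft_force: [0.3, 0.1, 0.6]
grip_width: -0.0
```

Emit:
{"api": "servo_tool", "payload": {"motion": [[0,0,0.001,0,0,0,0],[0,0,0.002,0,0,0,0],[0,0,0.002,0,0,0,0]]}}

```text
clock: 16.27
position: [0.6604, 0.0289, 0.0935]
ee_rot: [0.812, -0.583, 0.001, 0.001]
ft_force: [1.1, 0.4, -0.3]
grip_width: -0.003
```

Emit:
{"api": "servo_tool", "payload": {"motion": [[0,0,0.001,0,0,0,0],[0,0,0.002,0,0,0,0],[0,0,0.002,0,0,0,0]]}}

```text
clock: 16.65
position: [0.6599, 0.0287, 0.0938]
ee_rot: [0.812, -0.583, 0.002, -0.001]
ft_force: [8.7, 2.3, -3.8]
grip_width: 0.001
```

```bash
python3 sq.py
```

```text
at jig [89.2 60.1 93.8] f_jig [ 9.  -0.6 -3.8] t 16.65
top hi [[-8.490754067076464, 20.497759701826308, 495.93372615512556], [27.863727358866814, 64.48543741266262, 512.8064301071897], [58.675446559144625, 93.64314223962566, 531.9294271640459]] all ymin/max [19.5 94.3]
 plane x=ay+bz+c [  0.4  -0.7 354.8] 815
side hi [[22.54345979109981, 6.565595662978293, 120.26483465809166], [26.131025329541167, 60.86329300492576, 123.10352244189953], [58.06057020868708, 92.90113255145856, 302.7130924971587]] all ymin/max [ 0.3 93.8]
 plane x=ay+bz+c [-0.   0.1 21. ] 271
```

View pics/last_side.png

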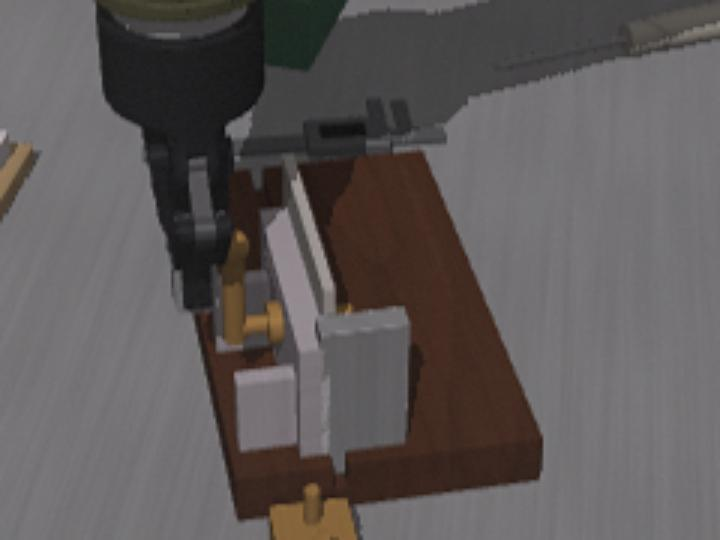

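The pin tip shows in front of the square at crop px (345,310). The bolt stalled at 9 N where full travel is expected. Letting go and backing off.

Emit:
{"api": "servo_tool", "payload": {"motion": [[0,0,-0.005,0,0,0,0],[0,0,-0.03,0,0,0,0],[0,0,-0.035,-0.05,0,0,0],[0,0,-0.035,-0.11,0,0,0],[0,0.06,-0.035,-0.15,0,0,0],[0,0.12,-0.035,-0.15,0,0,0],[0,0.18,-0.035,-0.15,0,0,0],[0,0.2,-0.035,-0.15,0,0,0],[0,0.2,-0.035,-0.15,0,0,0]]}}

```text
clock: 17.88
position: [0.7551, -0.1524, 0.2426]
ee_rot: [0.811, -0.585, -0.0, 0.001]
ft_force: [0.7, 1.2, -0.1]
grip_width: -0.004
```

```bash
python3 sq.py; python3 - <<'E'
from h import *
for n in('top','side'):
    im,d=cap(n); J=RJ.inv().apply(cloud(n,d).reshape(-1,3)-[JX,JY,0])*1000
    c=im.reshape(-1,3).astype(int); br=(c[:,2]-c[:,0]>50)
    b=J[br&(J[:,2]>115)&(J[:,0]>40)&(J[:,0]<120)&(abs(J[:,1]-60)<20)]
    print(n,'ball',b.min(0).round(1),b.max(0).round(1))
    b=J[br&(J[:,2]>60)&(J[:,2]<90)&(J[:,0]>0)&(J[:,0]<26)&(abs(J[:,1]-60)<20)]
    if len(b): print(n,'pin',len(b),b.min(0).round(1),b.max(0).round(1))
    for t in('caliper','pin_block'):
        x=models.boxes_of(n,t); print(t,[toW(n,y['point']).round(3) for y in x[:1]])
a=cv2.imread('pics/last_top.png');b=cv2.imread('pics/last_side.png')
h=min(a.shape[0],b.shape[0]);m=np.hstack([a[:h],b[:h]]);cv2.imwrite('pics/end.png',cv2.resize(m,None,fx=.58,fy=.58))
E
```

```text
at jig [ 121.7 -141.9  242.6] f_jig [ 1.1  0.9 -0.1] t 17.875
top hi [[-9.00213465560801, -79.29447089436285, 123.47953135271919], [18.433269666394253, -63.612107568447996, 620.307120968378], [57.33318047690284, 49.061036008926905, 635.1735587110843]] all ymin/max [-79.6  84.8]
 plane x=ay+bz+c [-0.   0.1 18.2] 331
side hi [[22.346100748052848, -15.881122942319195, 120.79564598342873], [25.58114086441423, 40.341502717256986, 122.8914809696866], [28.248796751945925, 92.41633416014007, 125.07535681750525]] all ymin/max [-15.5  93.3]
 plane x=ay+bz+c [-0.   0.  22.5] 267
top ball [ 62.8  54.7 129.6] [ 76.3  67.4 138.4]
top pin 14 [ 9.3 57.5 76.8] [15.6 64.5 82.2]
caliper [array([ 0.697, -0.241,  0.002])]
pin_block [array([0.584, 0.125, 0.031])]
side ball [ 60.7  56.6 115.9] [ 75.1  70.8 135.5]
side pin 6 [ 5.4 59.4 76.7] [ 9.4 64.3 79.2]
caliper [array([ 0.627, -0.255,  0.   ])]
pin_block [array([0.579, 0.14 , 0.028])]
```

View pics/end.png

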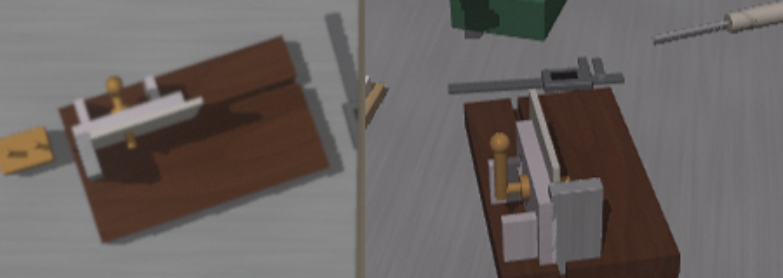

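The pin is through the hole (left panel px (130,142)) and the square is upright at the stop. The ball is at jig x≈69, which is the full 26 mm of travel. The caliper reads as unmoved in the side camera; the arm partly covers it in the top view. Handing in.

```bash
python3 -c "
from h import *
print(ticket.hand_in())"
```

```text
the job is handed in; nothing more can be done
None
```

I handed the job in at about 18 s on the robot clock. As far as my checks show, every step was done, but the hand-in gives no verdict.

- **Seating:** I pushed the square's foot with two open fingertips, the hand tilted back 35°. It dropped into the slot: the top edge went from z≈140 to 124 mm, as expected when seated. The highest push force I read was about 14 N, against the 25 N limit.
- **Stop:** I slid the square along by its -y edge and held it against the steel stop for about 0.6 s. The force readings rose from 6 to 9 N (the limits were 3 to 20 N).
- **Bolt:** I hooked the post from behind and drew it until it stalled at 9 N. I then backed off and raised the arm clear.

**Last checks:**
- The bolt's ball is at jig x≈69 mm, which is the full 26 mm of travel.
- The pin shows in front of the square, with its end at about x 5–9 mm.
- The square looks upright in the slot against the stop.
- The pin block reads within about 5 mm of its first position in both cameras.
- The caliper reading disagreed in the last top view (0.07 m off), because the arm partly covers it there. The side camera puts it within about 2 mm of its starting place, and nothing came near it.
- The square's plane fits from the depth images were too noisy to give an exact tilt. That it is upright rests on its top-edge height, its position and the pictures.

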